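Push the sink caddy up its draining ramp to the top stop

ROBOT

A 6-joint arm with a two-finger parallel gripper is mounted at the origin on a cart in front of the work surface, level with it; the furniture and walls round the work are solid. World frame = base frame: x ahead of the robot, y to its left, z up, the work surface at z = 0. Lengths are in m, angles in rad, forces in N, time in s.
With the tool pointing down it reaches from about 0.275 to 0.875 m from the base axis. Payload 12.5 kg.
Tool frame: the origin (TCP) lies on the centre line of the jaws, within the pads' length; the fingertips stand 17 mm ahead of it and the grasp point (between the pads) lies 2 mm behind it; z points along the fingers, y is the direction in which the jaws open and shut (so a half turn about z gives the same grasp; the last joint's range is limited). The gripper opens to 85 mm and grips with 20 to 120 N. Pads are 22 mm wide; open, the fingers measure 114 mm over their backs; the gripper's body (76 mm by 85 mm) begins 54 mm behind the grasp point. The pads swing forward as they close: fully open they stand 13 mm farther back than shut.
Start: joints at [1.186, 0.351, 1.652, -0, 1.139, -0.085], TCP at [0.162, 0.525, 0.208] pointing down, gripper open.
Joint ranges: [-2.75, 2.75], [-0.79, 2.1], [0.01, 2.65], [-1.57, 4.71], [0.07, 3.14], [-2.87, 2.87]. Speed limits (rad/s): [2.22, 2.22, 2.79, 3.14, 3.14, 3.14].

INTERFACE

Orientations are given as [roll, pitch, yaw] about the fixed x, y, z axes, in that order (R = Rz(yaw) Ry(pitch) Rx(roll)).
In Python, from cell import r gives the robot as it stands. The module is installed in compiled form; this text tells all that it offers.
- The arm moves only by the tool move_arm, never from a script. Its argument "plan" is text: rows parted by semicolons, each of 4 numbers parted by spaces: the shift along the world's x, y, z in mm, then the turn about the world's z in degrees. In form: tx ty tz roll; .... A call has 1 to 10 rows; each row is the pose to reach, as a shift and turn from the pose commanded when the call began; what a row does not reach only later rows make up. A row lasts 1/8 s, in which the tool goes at most 62.5 mm and 10.7 degrees, less where a joint would pass 70% of its speed; a pose out of reach is approached as far as the arm can. A call with a gripper value outside its range is refused whole. "hand" is the closure, from 0 (fully open) to 1 (shut), set as the call begins (left out, the last holds). The fingers move at their own pace and stop on an object; the grip force is fixed at half the most. Time passes only in rows, so rows that repeat a pose let the fingers close. It gives the time, the measured TCP pose, the force and the opening at its end, in the units of the state.
- r.state(): the state, without advancing time (a new reading comes with each control period).
- r.snapshot(name): name is "scene" or "top" or "wrist"; returns a dict with "color" (480x640x3 uint8, red, green, blue), "fx", "fy", "cx", "cy" (pixels), "rvec" (rotation vector, rad) and "tvec" (3), from world to camera coordinates, as OpenCV has them. Camera axes: x right, y down, z forward; pixel columns grow to the right and rows downward; lengths in m; the calibration is good to about 2 mm. A picture is of the moment at which its call begins. There is no depth.
- r.close_job(): hands the job in, once; it reports no verdict.
The state is a dict: "clock": time; "q": joint angles; "joint_velocities": joint speeds; "tau": joint torques, N m; "tool_pos": TCP position; "ee_rot": TCP orientation; "ft_force": force on the tool from outside, world axes, zero at the start; "moment": the same for the moment, N m; "finger_gap": opening from 0.0 (shut) to 1.0 (fully open).
Only numpy, scipy, OpenCV 4.12 (cv2) and the standard library are available. Lean on these libraries where they do the work, as an engineer would, in place of code of your own. Each camera call takes 0.05 s, during which the arm holds its last target.

TASK

Lift the blue sink caddy by its handle, set it down on the lower part of the sloping wooden draining ramp, well short of the stop, its white end facing up the slope, and let go of it there. Then push it gently up between the guides until its white end rests squarely against the sprung rubber pads of the stop at the top, without pressing them hard, and leave it there, still touching the pads. Leave the yellow cup and the orange squeezer where they stand.

Things in the scene. Friction and masses are not known exactly. Their poses are not given: they have to be found in the camera images.
- drainer: wooden draining ramp, fixed on the worktop, 276 mm long, 124 mm wide. Origin: centre of its underside, on the worktop; x points level towards its high end, z up. Guides 15 mm high stand along both sides: parallel and 88 mm apart in the upper half (x from 3 to 130 mm), flaring out to 105 mm apart at the low end (x = -137 mm).
- run_mid (a point): the middle of the ramp's flat running surface, 22.5 mm straight above the ramp's origin; axes as the ramp's, level. The surface rises 7 degrees (0.122 rad) towards +x: it is 6 mm above the worktop at the low end and 39 mm at the high end.
- stop: aluminium cross-bar fixed on the ramp, 80 mm wide, 26 mm high. Origin: on the running surface at the bar's face that looks down the slope, 118 mm up the slope from run_mid; x up the slope, y across, z square to the surface. In front of it a sprung plate with two black rubber pads rides on two rods; it belongs to the stop.
- caddy: loose blue plastic open box with a handle, 110 mm long (its x), 84 mm wide (its y), walls 32 mm high, 0.3 to 0.55 kg. Origin: centre of its underside. Handle: upright web in the middle along x, 70 mm long, 10 mm thick, 61 mm high. The +x end, which points away from the robot at the start, is white and goes up the slope first. On the ramp it slides with a push of 2 to 9 N, fairly steady while it slides, and stays where it is left.
- caddy_front (a point): the middle of the outer face of the caddy's white +x end, 14 mm above its underside; this face comes against the rubber pads of the stop; axes as the caddy's
- yellow_cup: yellow cup standing upside down, 56 mm wide, 78 mm high, a bystander; origin at the centre of its underside
- squeezer: orange citrus squeezer, 66 mm wide, 45 mm high, a bystander; origin at the centre of its underside
- stop_foot (a point): a point of the stop, on the running surface right at the bar's face (same place as the stop's origin; axes level, as the ramp's). How far the rubber pads stand in front of the bar is set differently each time, 16 to 56 mm, and is not reported: find it by feel. The plate gives 1 mm per 3 N, 4 mm at most, then it is hard. Keep the caddy's push on it under 9 N; the robot must not touch it.
Mind the look-alikes: they are no part of the job. There is more than one size of the caddy; the job needs the larger.

How it is judged:
By the outcome, as a careful person would: the job done as asked, in the order asked, and still so for the second after the job is handed in, with the robot touching nothing.
It also fails if it takes over 72 s, if anything falls off the work surface, if the arm or the gripper's body presses on something with over 40 N, if the wrist force passes 120 N, or if a joint passes its speed limit or range.

## Working session

There is one attempt and no reset: what is moved stays moved. The work goes in short steps, Python scripts to look and compute and a tool call to move; the robot and the scene stay as the last step left them, time stands still between calls to the robot, and variables do not carry over. Pictures are saved under pics/ and viewed, and the job is handed in when it is done.

Besides the shell and the picture viewer there is one more tool, called after "Request:" as name(argument=value, ...) on one line, values as JSON. move_arm: Moves the arm, as the interface text tells. Its arguments: {"type":"object","properties":{"plan":{"type":"string"},"hand":{"type":"number"}},"required":["plan"]}

```bash
mkdir -p pics; python3 - <<'E'
from cell import r
import cv2,pickle
s=r.state();print(s)
for n in("scene","top","wrist"):
    d=r.snapshot(n);cv2.imwrite(f"pics/{n}0.png",d["color"][:,:,::-1]);pickle.dump(d,open(f"{n}0.pkl","wb"))
    print(n,d["fx"],d["fy"],d["cx"],d["cy"],d["rvec"],d["tvec"])
E
```

```text
{'clock': 0.0, 'q': array([ 1.18639000e+00,  3.51244751e-01,  1.65243966e+00, -7.10488857e-06,
        1.13912268e+00, -8.46047233e-02]), 'joint_velocities': array([-0.00109487,  0.00183585, -0.00052343, -0.00080866, -0.00055851,
       -0.00061167]), 'tau': array([ 5.45767762e-04, -5.06108701e+01, -2.91401768e+01, -8.96925030e-05,
        4.58035036e-03,  1.86985181e-05]), 'tool_pos': array([0.16227157, 0.52512715, 0.20784787]), 'ee_rot': array([-3.14038202e+00, -9.61978908e-05,  2.84179397e+00]), 'ft_force': array([-0.14573664,  0.70110999, -0.22496981]), 'moment': array([-0.00627303,  0.03751273, -0.00766991]), 'finger_gap': 0.9990994444749155}
scene 496.442974139183 496.442974139183 311.9846537159885 239.57524407601386 [ 2.30748409 -0.85627932  0.29867135] [-0.43080679  0.30068682  0.89674738]
top 484.80612214907967 484.80612214907967 314.9009642949952 239.49416855254916 [ 2.15541296 -2.20580201  0.06389606] [-0.02266869  0.56061991  1.29768269]
wrist 383.7091490413084 383.7091490413084 328.877775338893 240.878214451432 [-2.3328426  -1.7210065  -0.24693106] [-0.54983613 -0.03618519  0.38077081]
```

View pics/scene0.png

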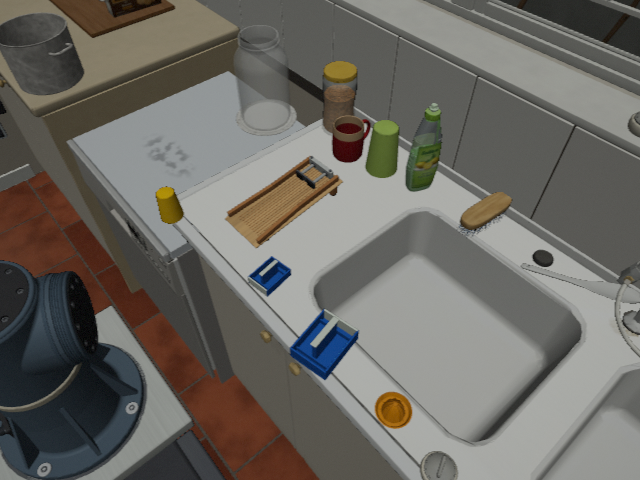

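View pics/top0.png

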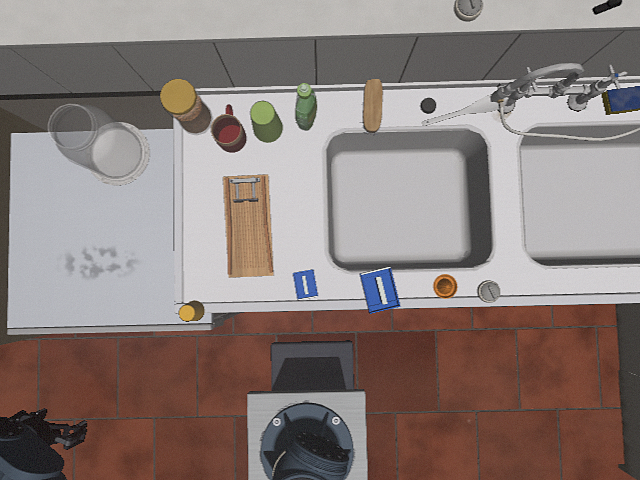

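View pics/wrist0.png

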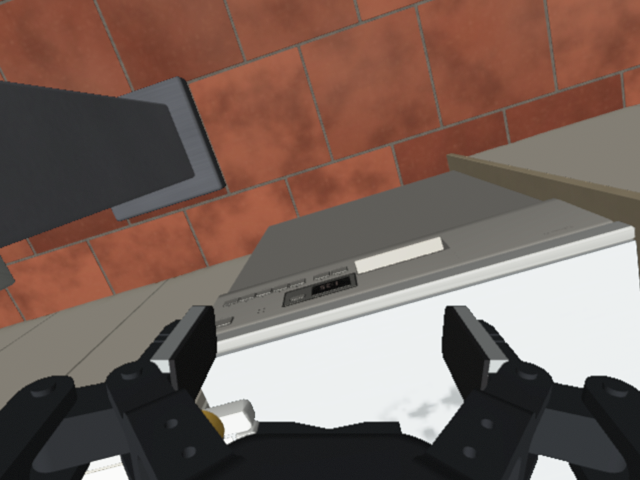

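The pictures show two blue caddies: a larger one (scene 325,343; top 380,289) and a smaller one (scene 270,275; top 305,285). There is also a blue sponge (top 620,100). By the description, the larger is the one I want. The ramp is at top (248,225) with its stop at the top end. Next I'll check close crops.

```bash
cat > h.py <<'E'
import numpy as np,cv2,pickle
def ray(d,u,v):
    R,_=cv2.Rodrigues(np.array(d["rvec"],float));t=np.array(d["tvec"],float).ravel()
    c=-R.T@t
    w=R.T@np.array([(u-d["cx"])/d["fx"],(v-d["cy"])/d["fy"],1.])
    return c,w
def onz(d,u,v,z):
    c,w=ray(d,u,v);return c+w*(z-c[2])/w[2]
def proj(d,P):
    K=np.array([[d["fx"],0,d["cx"]],[0,d["fy"],d["cy"]],[0,0,1.]])
    return cv2.projectPoints(np.array(P,float).reshape(-1,3),np.array(d["rvec"],float),np.array(d["tvec"],float),K,None)[0].reshape(-1,2)
E
python3 - <<'E'
import cv2,pickle,numpy as np
t=cv2.imread("pics/top0.png");s=cv2.imread("pics/scene0.png")
def c(im,x,y,w,h,k):return cv2.resize(im[y:y+h,x:x+w],None,fx=k,fy=k,interpolation=cv2.INTER_CUBIC)
a=c(t,280,255,140,65,5.7);cv2.imwrite("pics/c_top.png",a)
a=c(t,205,165,90,120,5);cv2.imwrite("pics/c_ramp.png",a)
a=c(s,240,250,130,135,4.4);cv2.imwrite("pics/c_sc.png",a)
a=c(s,215,145,135,105,5.6);cv2.imwrite("pics/c_scr.png",a)
E
```

```text
(no output)
```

View pics/c_top.png

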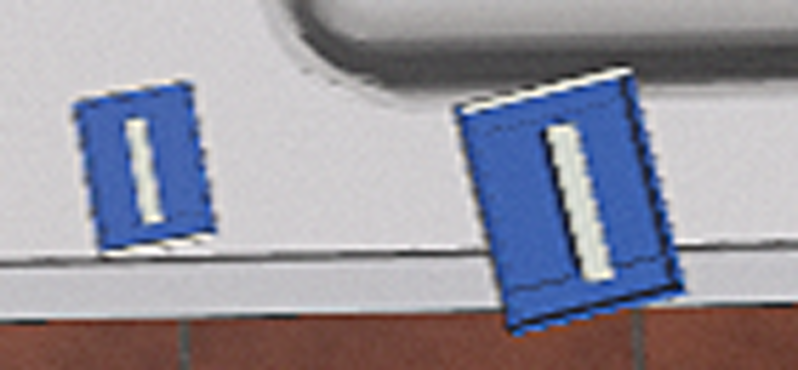

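View pics/c_ramp.png

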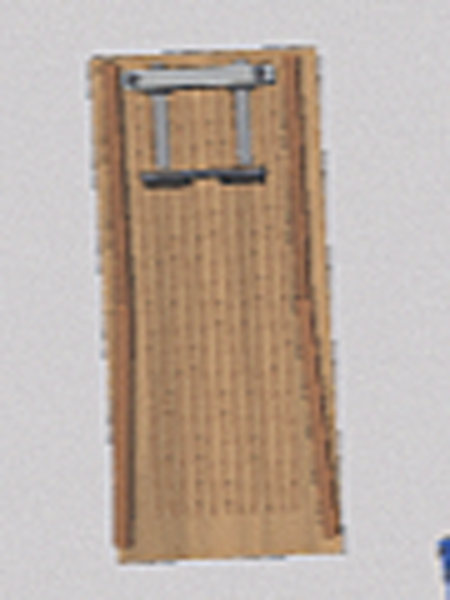

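View pics/c_sc.png

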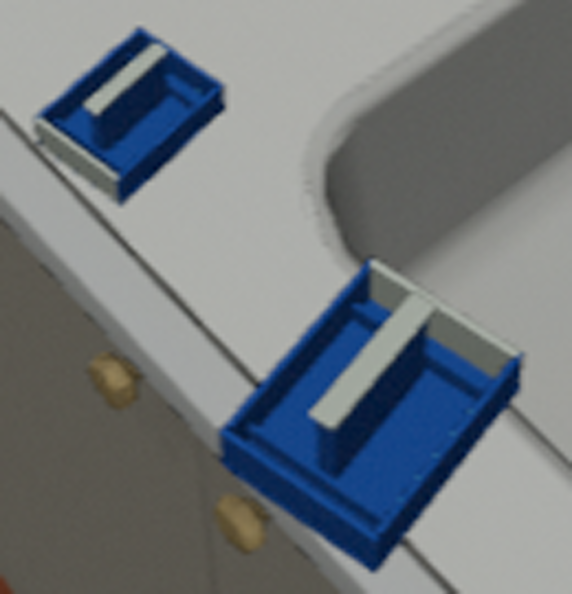

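View pics/c_scr.png

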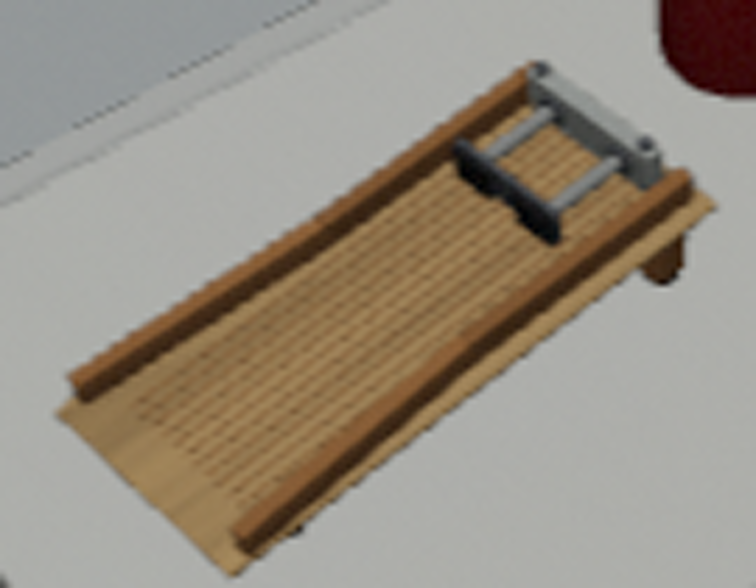

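The crop confirms that the larger one at (380,289) has its white end away from the robot. The small one's white end faces the robot. Now I'll measure the poses.

```bash
python3 - <<'E'
from h import *
t=pickle.load(open("top0.pkl","rb"));s=pickle.load(open("scene0.pkl","rb"))
T=lambda x,y:(280+(x+.5)/5.7-.5,255+(y+.5)/5.7-.5)
Rr=lambda x,y:(205+(x+.5)/5-.5,165+(y+.5)/5-.5)
S=lambda x,y:(240+(x+.5)/4.4-.5,250+(y+.5)/4.4-.5)
Q=lambda x,y:(215+(x+.5)/5.6-.5,145+(y+.5)/5.6-.5)
def show(n,P):
    P=np.array(P)*1000;print(n,P.round(1).tolist(),"mean",P.mean(0).round(1))
    return P
def mask(d,lo,hi,box):
    hsv=cv2.cvtColor(d["color"],cv2.COLOR_RGB2HSV);m=cv2.inRange(hsv,lo,hi);b=np.zeros_like(m);x,y,w,h=box;b[y:y+h,x:x+w]=1;return m*b
print("cam",(ray(t,0,0)[0]*1000).round(),(ray(s,0,0)[0]*1000).round())
P=show("caddy top rim FL,FR,BR,BL",[onz(t,*T(*p),.032) for p in[(457,105),(632,70),(683,290),(512,330)]])
print(np.degrees(np.arctan2(*(P[0]-P[3])[1::-1])),np.degrees(np.arctan2(*(P[1]-P[2])[1::-1])))
P=show("caddy scene rim",[onz(s,*S(*p),.032) for p in[(370,262),(520,355),(380,535),(223,435)]])
print(np.degrees(np.arctan2(*(P[0]-P[3])[1::-1])),np.degrees(np.arctan2(*(P[1]-P[2])[1::-1])))
P=show("handle top ends",[onz(t,*T(*p),.061) for p in[(561,127),(597,280)]])
print(np.degrees(np.arctan2(*(P[0]-P[1])[1::-1])))
P=show("handle scene ends",[onz(s,*S(*p),.061) for p in[(425,298),(326,418)]])
print(np.degrees(np.arctan2(*(P[0]-P[1])[1::-1])))
for nm,d,f,z in(("top",t,Rr,0),("scene",s,Q,0)):
    pts={"top":[(92,57),(313,47),(343,552),(118,562)],"scene":[(528,65),(715,205),(233,575),(60,412)]}[nm]
    P=show("ramp "+nm,[onz(d,*f(*p),zz) for p,zz in zip(pts,(.039,.039,.006,.006))])
    print(np.degrees(np.arctan2(*(P[0]-P[3])[1::-1])),np.degrees(np.arctan2(*(P[1]-P[2])[1::-1])),np.degrees(np.arctan2(*((P[0]+P[1])-(P[3]+P[2]))[1::-1])), np.linalg.norm(P[0]-P[3]),np.linalg.norm(P[0]-P[1]))
# stop pads plate, approximate height above surface ~20mm: z~.055
show("plate top L,R",[onz(t,*Rr(*p),.052) for p in[(140,180),(265,180)]])
show("bar top face",[onz(t,*Rr(*p),.063) for p in[(128,85),(270,82)]])
E
```

```text
cam [ 468.  -49. 1333.] [ 108. -553.  873.]
caddy top rim FL,FR,BR,BL [[466.4, -153.7, 32.0], [480.9, -236.2, 32.0], [377.9, -256.5, 32.0], [361.2, -176.2, 32.0]] mean [ 421.6 -205.6   32. ]
12.106826461627351 11.159633821265711
caddy scene rim [[463.5, -157.0, 32.0], [481.6, -235.6, 32.0], [379.5, -258.7, 32.0], [359.1, -180.8, 32.0]] mean [ 420.9 -208.    32. ]
12.870403894545033 12.743944468691673
handle top ends [[455.3, -198.6, 61.0], [385.3, -212.8, 61.0]] mean [ 420.3 -205.7   61. ]
11.468984065716905
handle scene ends [[457.1, -199.7, 61.0], [387.6, -215.5, 61.0]] mean [ 422.4 -207.6   61. ]
12.736738437518765
ramp top [[736.6, 209.0, 39.0], [739.1, 89.1, 39.0], [466.3, 80.7, 6.0], [463.6, 203.9, 6.0]] mean [601.4 145.7  22.5]
1.0516861418984635 1.7760632043917401 1.4138015236884303 275.02867490940383 119.85204161711832
ramp scene [[736.0, 210.5, 39.0], [737.0, 85.3, 39.0], [467.5, 78.7, 6.0], [465.1, 199.7, 6.0]] mean [601.4 143.6  22.5]
2.275111287041639 1.4032647847248396 1.84034517849149 273.10005886391696 125.22392778116902
plate top L,R [[666.9, 181.3, 52.0], [665.2, 114.5, 52.0]] mean [666.1 147.9  52. ]
bar top face [[716.2, 185.2, 63.0], [715.9, 109.7, 63.0]] mean [716.  147.4  63. ]
```

Request:
move_arm(plan="268 -275 0 10; 268 -275 0 20; 268 -275 0 29.4; 268 -275 0 29.4; 268 -275 0 29.4; 268 -275 0 29.4; 268 -275 0 29.4; 259 -732 -40 29.4; 259 -732 -40 29.4; 259 -732 -40 29.4", hand=0)

```text
clock: 1.4
tool_pos: [0.4263, 0.0619, 0.1919]
ee_rot: [-3.142, 0.0, -2.928]
ft_force: [0.5, -0.2, 0.7]
finger_gap: 1.001
```

Request:
move_arm(plan="-5 -269 -25 0; -5 -269 -25 0; -5 -269 -25 0; -5 -269 -25 0; -5 -269 -25 0; -5 -269 -25 0; -5 -269 -25 0", hand=0)

```text
clock: 2.28
tool_pos: [0.4216, -0.2045, 0.167]
ee_rot: [3.141, -0.0, -2.928]
ft_force: [0.0, -0.3, 0.2]
finger_gap: 0.998
```

```bash
python3 - <<'E'
from cell import r
from h import *
d=r.snapshot("wrist");cv2.imwrite("pics/wrist1.png",d["color"][:,:,::-1]);pickle.dump(d,open("wrist1.pkl","wb"))
s=r.state();print(s["tool_pos"],s["ee_rot"]);print(ray(d,0,0)[0])
E
```

```text
[ 0.42175008 -0.20428889  0.16709017] [ 3.14138370e+00 -7.22893135e-05 -2.92723391e+00]
[ 0.35038884 -0.21894172  0.33350246]
```

View pics/wrist1.png

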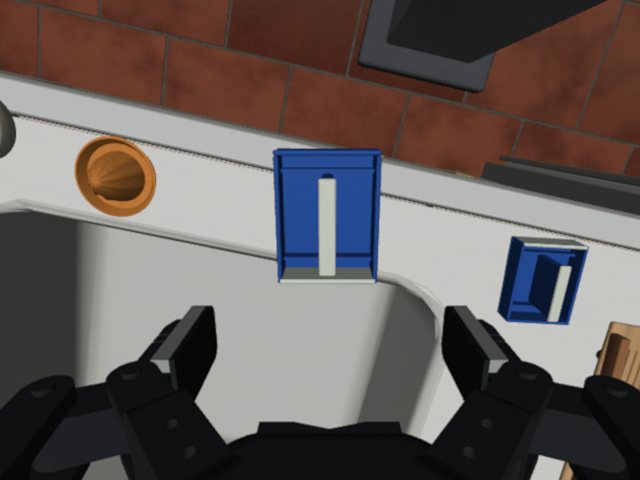

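The wrist view shows the handle running from (327,179) to (327,276), with the caddy rim corners at (275,151), (380,151), (280,282) and (377,282).

```bash
python3 - <<'E'
from h import *
d=pickle.load(open("wrist1.pkl","rb"))
a=onz(d,327,179,.061)*1e3;b=onz(d,327.3,276,.061)*1e3;print(a,b,(a+b)/2,np.linalg.norm(a-b),np.degrees(np.arctan2(*(b-a)[1::-1])))
P=np.array([onz(d,*p,.032)*1e3 for p in[(275,151),(380.5,151),(377,282.5),(279.5,282.5)]]);print(P.round(1),P.mean(0))
E
```

```text
[ 384.70955105 -212.83252343   61.        ] [ 456.48355366 -197.12746888   61.        ] [ 420.59655236 -204.97999615   61.        ] 73.47214566986148 12.342508957239463
[[ 375.9 -255.6   32. ]
 [ 358.8 -176.6   32. ]
 [ 464.6 -152.5   32. ]
 [ 482.1 -233.1   32. ]] [ 420.36552977 -204.44825211   32.        ]
```

Request:
move_arm(plan="-0.5 -1.5 -50 0; -0.5 -1.5 -85 0; -0.5 -1.5 -105 0; -0.5 -1.5 -116 0; -0.5 -1.5 -116 0; -0.5 -1.5 -116 0", hand=0.5)

```text
clock: 3.08
tool_pos: [0.4218, -0.2069, 0.0519]
ee_rot: [-3.141, 0.001, -2.928]
ft_force: [0.3, 0.0, 0.6]
finger_gap: 0.501
```

Request:
move_arm(plan="0 0 0 0; 0 0 0 0; 0 0 0 0; 0 0 0 0; 0 0 0 0; 0 0 0 0", hand=1)

```text
clock: 3.82
tool_pos: [0.4212, -0.2068, 0.051]
ee_rot: [-3.142, -0.0, -2.928]
ft_force: [-0.0, 0.9, 0.5]
finger_gap: -0.0
```

The gap reads 0, so the web isn't between the pads. I'll look before doing anything else.

```bash
python3 - <<'E'
from cell import r
from h import *
for n in("wrist","scene","top"):
    d=r.snapshot(n);cv2.imwrite(f"pics/{n}2.png",d["color"][:,:,::-1]);pickle.dump(d,open(f"{n}2.pkl","wb"))
    if n=="scene":cv2.imwrite("pics/scene2c.png",cv2.resize(d["color"][230:400,230:430,::-1],None,fx=3.5,fy=3.5,interpolation=2))
s=r.state();print(s)
E
```

```text
{'clock': 3.975, 'q': array([-5.55606921e-01,  4.50877060e-01,  1.98049425e+00, -1.99224033e-05,
        7.10260473e-01, -2.33970523e+00]), 'joint_velocities': array([-4.53039490e-04, -1.93964784e-03,  1.53878665e-03, -5.59690644e-04,
        1.53649655e-04, -8.13164823e-05]), 'tau': array([-2.88334260e-03, -4.66948628e+01, -1.95085663e+01, -2.77137397e-04,
        4.65405337e-04, -1.99543780e-05]), 'tool_pos': array([ 0.42121018, -0.20677835,  0.05101768]), 'ee_rot': array([ 3.14157478e+00, -3.71531300e-05, -2.92827556e+00]), 'ft_force': array([-0.65495531, -0.51362151, -0.64873135]), 'moment': array([-0.00794526,  0.0235294 ,  0.00274512]), 'finger_gap': 0.0013778649625300857}
```

View pics/wrist2.png

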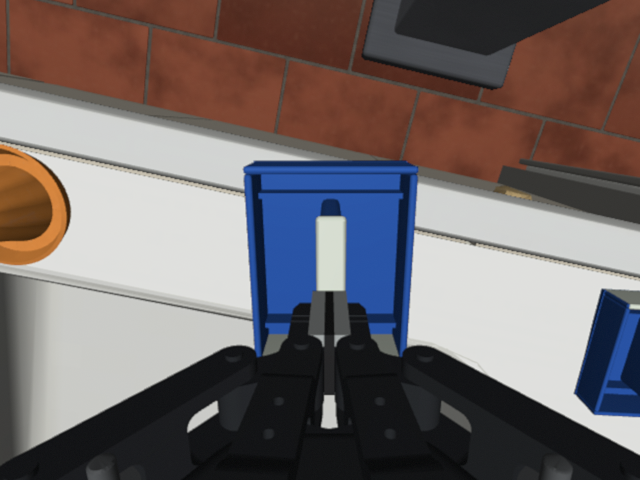

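View pics/scene2c.png

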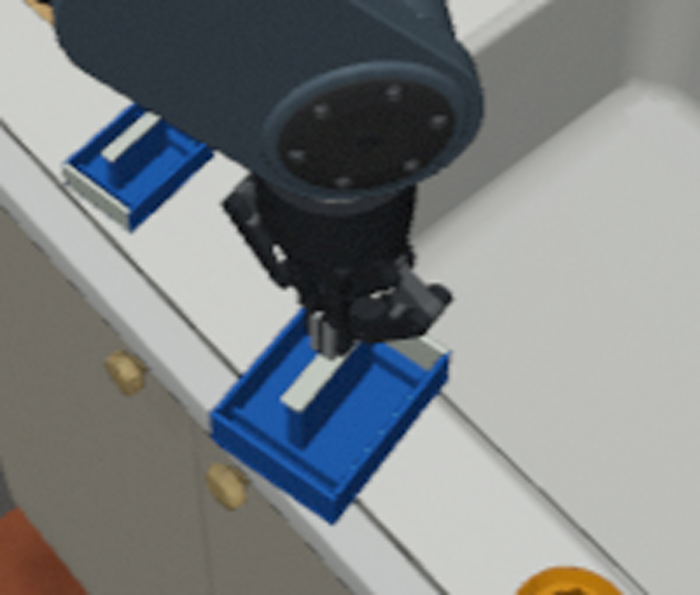

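```bash
python3 - <<'E'
from h import *
d=pickle.load(open("wrist2.pkl","rb"));s=pickle.load(open("scene2.pkl","rb"))
p=np.array([.4212,-.2068]);
u=np.array([np.cos(.2147),np.sin(.2147)])
for z in(.034,.051,.061,.07,.08):
    print(z,[proj(d,[*(p+k*u),z]).round(0).tolist()[0] for k in(-.011,0,.011)], ((proj(s,[*p,z])-[230,230])*3.5).round(0).tolist())
for k in(-.055,-.035,.035,.055):print(k,proj(d,[*(p+k*u),.061]),proj(d,[*(p+k*u),.032]))
im=cv2.imread("pics/wrist2.png")[150:400,230:430];cv2.imwrite("pics/w2c.png",cv2.resize(im,None,fx=2.4*1.2,fy=2.4,interpolation=2) if 0 else cv2.resize(im,None,fx=2.4,fy=2.4,interpolation=2))
E
```

```text
0.034 [[327.0, 255.0], [327.0, 276.0], [327.0, 295.0]] [[330.0, 378.0]]
0.051 [[327.0, 267.0], [327.0, 289.0], [327.0, 310.0]] [[330.0, 362.0]]
0.061 [[327.0, 275.0], [327.0, 298.0], [327.0, 320.0]] [[330.0, 353.0]]
0.07 [[327.0, 283.0], [327.0, 307.0], [327.0, 330.0]] [[331.0, 344.0]]
0.08 [[326.0, 293.0], [326.0, 318.0], [327.0, 343.0]] [[331.0, 334.0]]
-0.055 [[326.30578642 173.25762408]] [[326.71638425 166.30678677]]
-0.035 [[326.46525548 221.41057424]] [[326.84000439 207.56802602]]
0.035 [[326.94461558 366.15716358]] [[327.21975222 334.31812695]]
0.055 [[327.06283165 401.85344649]] [[327.31533153 366.22005504]]
```

View pics/w2c.png

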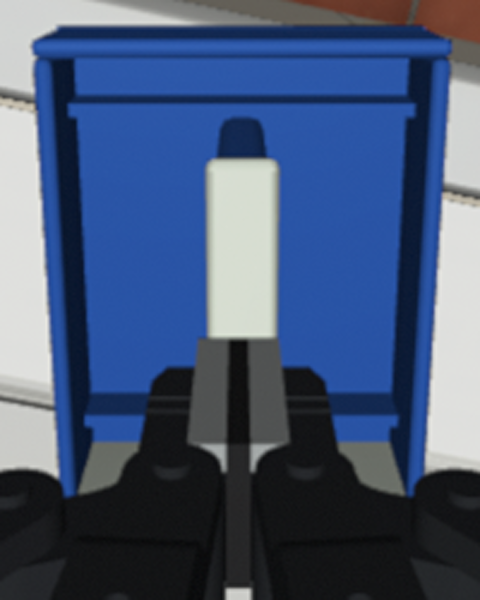

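Request:
move_arm(plan="0 0 0 0; 0 0 0 0; 0 0 0 0", hand=0.6)

```text
clock: 4.35
tool_pos: [0.4212, -0.2068, 0.051]
ee_rot: [3.142, -0.0, -2.928]
ft_force: [0.8, -0.1, -0.6]
finger_gap: 0.399
```

```bash
python3 - <<'E'
from cell import r
from h import *
d=r.snapshot("wrist");cv2.imwrite("pics/w3.png",cv2.resize(d["color"][140:440,200:450,::-1],None,fx=2,fy=2,interpolation=2))
d=r.snapshot("scene");cv2.imwrite("pics/s3.png",cv2.resize(d["color"][280:390,270:380,::-1],None,fx=5,fy=5,interpolation=2))
print(r.state()["finger_gap"])
E
```

```text
0.4015694956787079
```

View pics/w3.png

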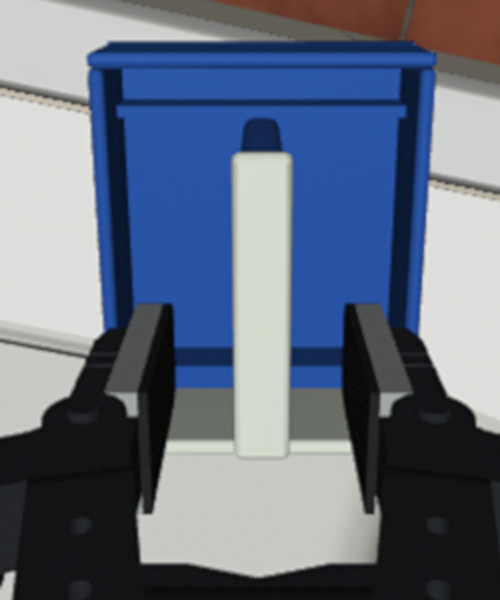

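View pics/s3.png

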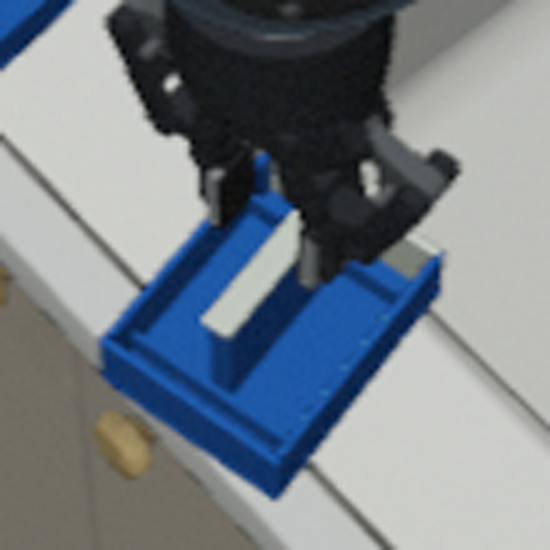

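```bash
python3 - <<'E'
from cell import r
from h import *
d=pickle.load(open("wrist2.pkl","rb"));s=pickle.load(open("scene2.pkl","rb"))
def tri(a,b):
    (c1,w1),(c2,w2)=a,b
    w1=w1/np.linalg.norm(w1);w2=w2/np.linalg.norm(w2)
    t=np.linalg.lstsq(np.c_[w1,-w2],c2-c1,rcond=None)[0]
    p,q=c1+t[0]*w1,c2+t[1]*w2;print(((p+q)/2*1e3).round(1),(np.linalg.norm(p-q)*1e3).round(1))
tri(ray(d,286,292.5),ray(s,332.4,337.6))
tri(ray(d,372.5,292.5),ray(s,312.4,325))
tri(ray(d,326,369),ray(s,270+297/5,280+213/5))
E
```

```text
[ 424.7 -225.1   56.1] 0.1
[ 405.1 -192.1   81.8] 1.2
[ 433.8 -206.7   87.1] 11.0
```

Request:
move_arm(plan="0 0 -5 0; 0 0 -10 0; 0 0 -15 0; 0 0 -15 0", hand=0.6)

```text
clock: 4.95
tool_pos: [0.421, -0.2066, 0.0355]
ee_rot: [3.141, -0.001, -2.928]
ft_force: [0.3, 0.4, -0.7]
finger_gap: 0.398
```

```bash
python3 - <<'E'
from cell import r
from h import *
d=r.snapshot("wrist");cv2.imwrite("pics/w4.png",cv2.resize(d["color"][140:440,200:450,::-1],None,fx=2,fy=2,interpolation=2))
d=r.snapshot("scene");cv2.imwrite("pics/s4.png",cv2.resize(d["color"][280:390,270:380,::-1],None,fx=5,fy=5,interpolation=2))
s=r.state();print(s["finger_gap"],s["ft_force"])
E
```

```text
0.40005051118285334 [ 0.01785808 -0.05820867 -0.01352297]
```

View pics/w4.png

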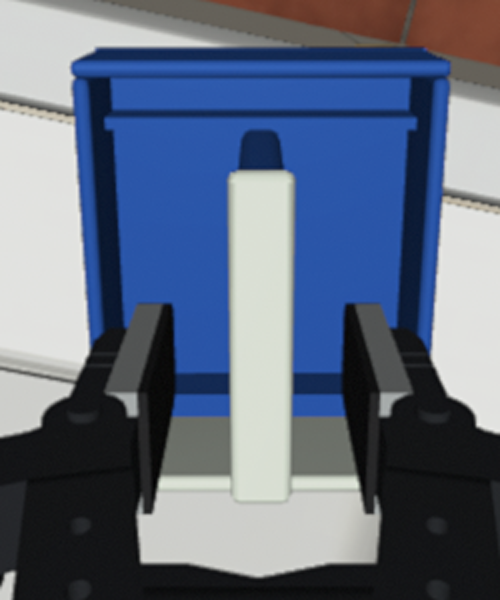

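View pics/s4.png

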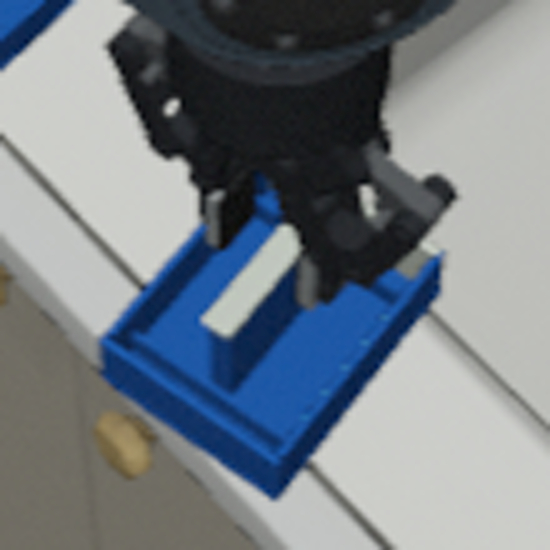

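Request:
move_arm(plan="0 0 0 0; 0 0 0 0; 0 0 0 0; 0 0 0 0; 0 0 0 0", hand=1)

```text
clock: 5.68
tool_pos: [0.4213, -0.2068, 0.0361]
ee_rot: [-3.142, 0.0, -2.928]
ft_force: [-0.0, 0.8, 2.2]
finger_gap: 0.06
```

```bash
python3 - <<'E'
from cell import r
from h import *
d=r.snapshot("wrist");cv2.imwrite("pics/w5.png",cv2.resize(d["color"][140:440,200:450,::-1],None,fx=2,fy=2,interpolation=2))
d=r.snapshot("scene");cv2.imwrite("pics/s5.png",cv2.resize(d["color"][280:390,270:380,::-1],None,fx=5,fy=5,interpolation=2))
s=r.state();print(s["finger_gap"],s["ft_force"])
E
```

```text
0.059574261932660265 [0.09393184 0.14929356 2.43204419]
```

View pics/w5.png

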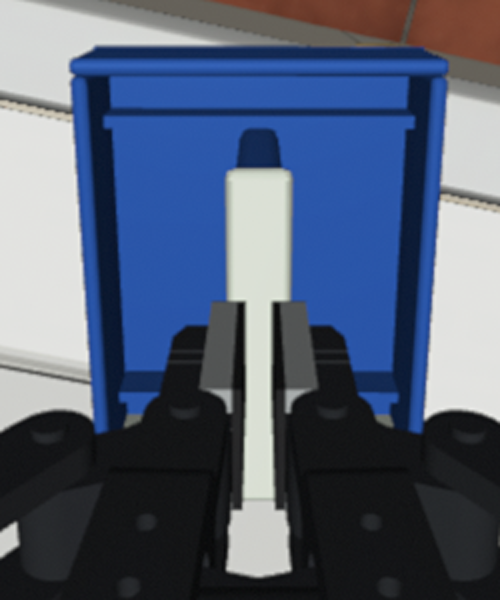

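View pics/s5.png

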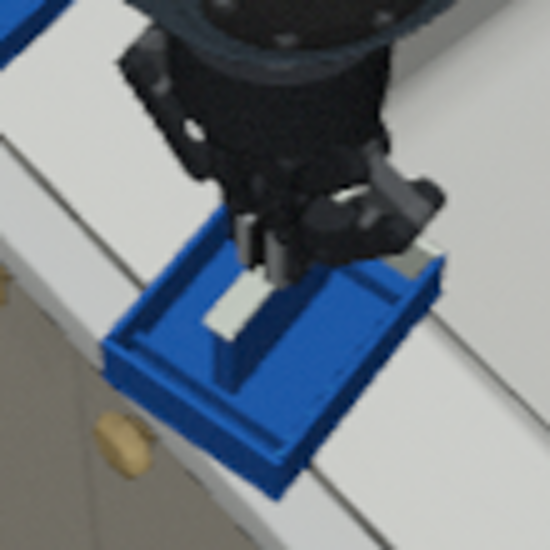

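The pads have only caught the top edge of the web, so the tips sit higher than the stated geometry suggests. I'll open, go lower and regrip.

Request:
move_arm(plan="0 0 0 0; 0 0 0 0; 0 0 -6 0; 0 0 -12 0; 0 0 -16 0; 0 0 -16 0", hand=0.7)

```text
clock: 6.52
tool_pos: [0.421, -0.2067, 0.0196]
ee_rot: [3.141, -0.001, -2.928]
ft_force: [-1.0, 1.1, -0.1]
finger_gap: 0.298
```

```bash
python3 - <<'E'
from cell import r
from h import *
d=r.snapshot("wrist");cv2.imwrite("pics/w6.png",cv2.resize(d["color"][140:440,200:450,::-1],None,fx=2,fy=2,interpolation=2))
d=r.snapshot("scene");cv2.imwrite("pics/s6.png",cv2.resize(d["color"][280:390,270:380,::-1],None,fx=5,fy=5,interpolation=2))
s=r.state();print(s["finger_gap"],s["ft_force"],s["tool_pos"])
a=[.421,-.2068]
for y in(-.218,-.235):
  for z in(.02,.04,.06):print(y,z,((proj(d,[.411,y,z])-[270,280])*5).round())
E
```

```text
0.2940970869257233 [ 0.00266761 -0.40593354  0.08280328] [ 0.42121932 -0.20678043  0.02001085]
-0.218 0.02 [[271. 344.]]
-0.218 0.04 [[271. 318.]]
-0.218 0.06 [[271. 292.]]
-0.235 0.02 [[301. 375.]]
-0.235 0.04 [[301. 349.]]
-0.235 0.06 [[302. 323.]]
```

View pics/s6.png

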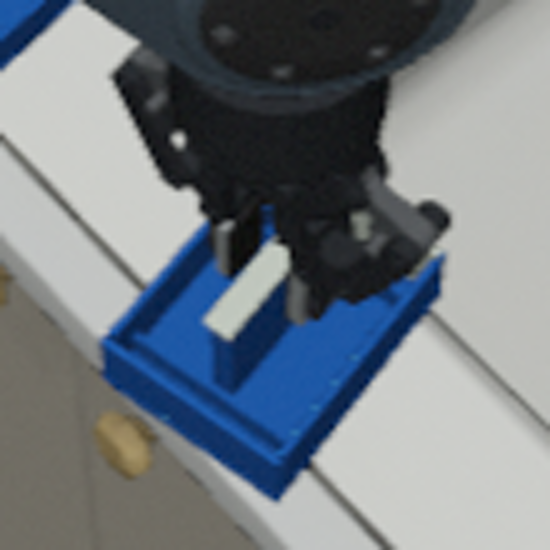

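Request:
move_arm(plan="0 0 0 0; 0 0 0 0; 0 0 0 0; 0 0 0 0; 0 0 0 0", hand=1)

```text
clock: 7.25
tool_pos: [0.4214, -0.2068, 0.0204]
ee_rot: [-3.141, 0.0, -2.928]
ft_force: [-0.8, 0.9, 5.1]
finger_gap: 0.099
```

```bash
python3 - <<'E'
from cell import r
from h import *
d=r.snapshot("wrist");cv2.imwrite("pics/w7.png",cv2.resize(d["color"][140:440,200:450,::-1],None,fx=2,fy=2,interpolation=2))
d=r.snapshot("scene");cv2.imwrite("pics/s7.png",cv2.resize(d["color"][280:390,270:380,::-1],None,fx=5,fy=5,interpolation=2))
s=r.state();print(s["finger_gap"],s["ft_force"],s["tool_pos"])
E
```

```text
0.10383129686342914 [-1.35941149  1.28959323  5.89559605] [ 0.4213885  -0.20685496  0.02032848]
```

View pics/w7.png

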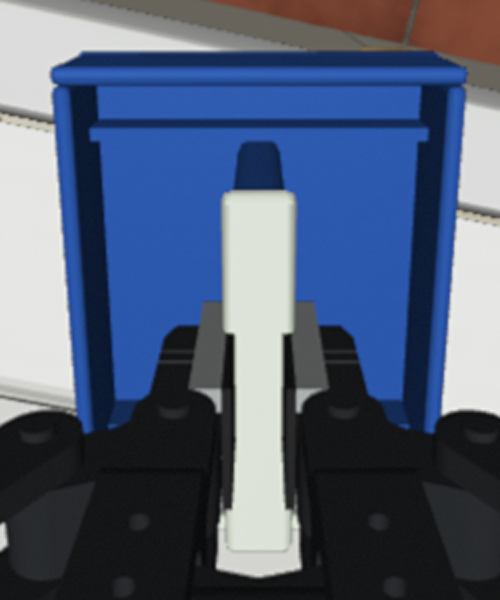

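View pics/s7.png

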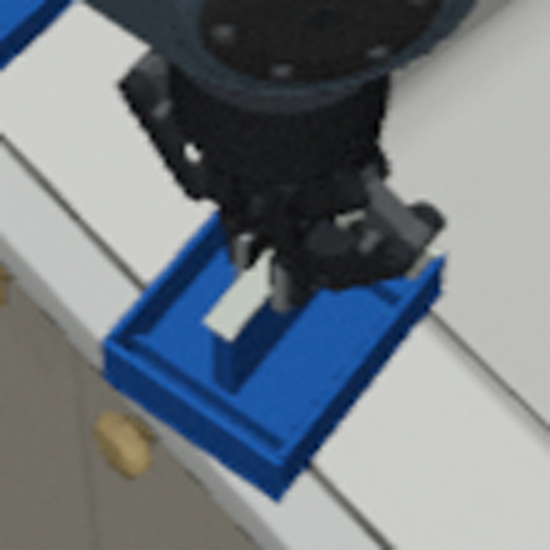

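Request:
move_arm(plan="0 0 4 0; 0 0 12 0; 0 0 25 0; 0 0 40 0; 0 0 40 0", hand=1)

```text
clock: 7.98
tool_pos: [0.422, -0.2072, 0.0615]
ee_rot: [-3.14, 0.002, -2.928]
ft_force: [0.0, -0.5, -3.8]
finger_gap: 0.097
```

```bash
cat > snap.py <<'E'
import sys
from cell import r
from h import *
k=sys.argv[1]
for n in sys.argv[2:]:
    d=r.snapshot(n);cv2.imwrite(f"pics/{n}{k}.png",d["color"][:,:,::-1]);pickle.dump(d,open(f"{n}{k}.pkl","wb"))
s=r.state();print(s["clock"],s["finger_gap"],s["ft_force"],s["moment"],s["tool_pos"],s["ee_rot"])
E
python3 snap.py 8 wrist scene
```

```text
8.075 0.10142721931837438 [ 0.48494113 -0.4462384  -2.81242907] [6.19087139e-02 9.84533984e-05 1.87231541e-02] [ 0.42124107 -0.20679086  0.06022971] [-3.14124926e+00  3.53123464e-04 -2.92829043e+00]
```

View pics/scene8.png

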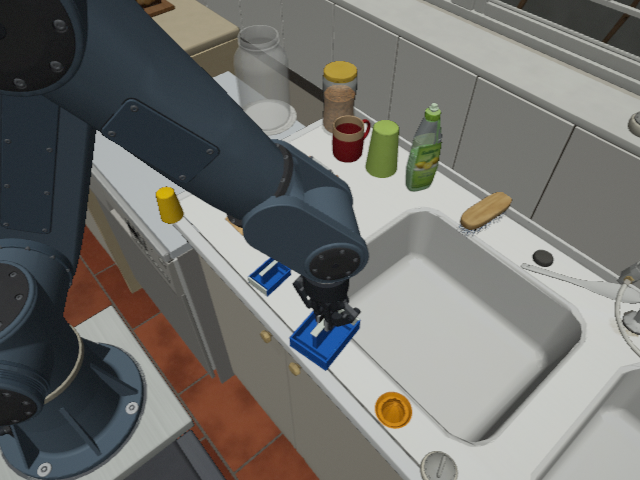

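View pics/wrist8.png

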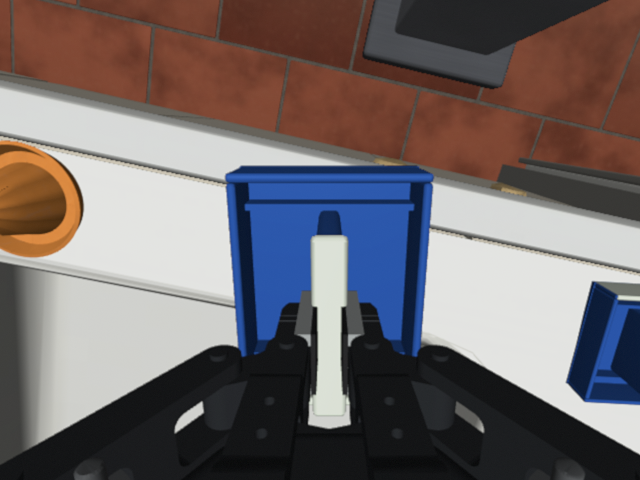

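Request:
move_arm(plan="0 0 40 0; 0 0 80 0; 20 50 80 0; 40 110 80 -3; 60 170 80 -6; 80 230 80 -9; 95 290 80 -10.7; 102 330 80 -10.7; 106 349.5 80 -10.7; 106 349.5 80 -10.7", hand=1)

```text
clock: 9.32
tool_pos: [0.527, 0.1431, 0.1395]
ee_rot: [-3.141, -0.001, -3.114]
ft_force: [-0.5, -0.2, -3.0]
finger_gap: 0.103
```

```bash
python3 snap.py 9 wrist scene top
```

```text
9.475 0.10051108401429795 [-0.21937116  0.46773849 -3.10144596] [-0.00633584 -0.03733478  0.00360686] [0.52700341 0.1414938  0.13982904] [-3.14120699e+00 -6.55322587e-04 -3.11604953e+00]
```

View pics/scene9.png

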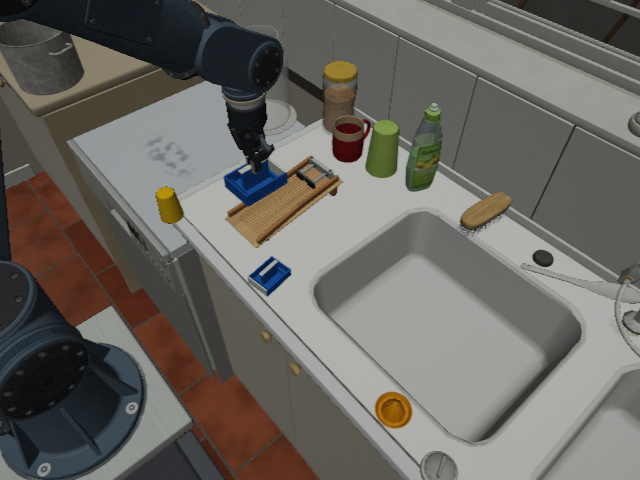

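View pics/wrist9.png

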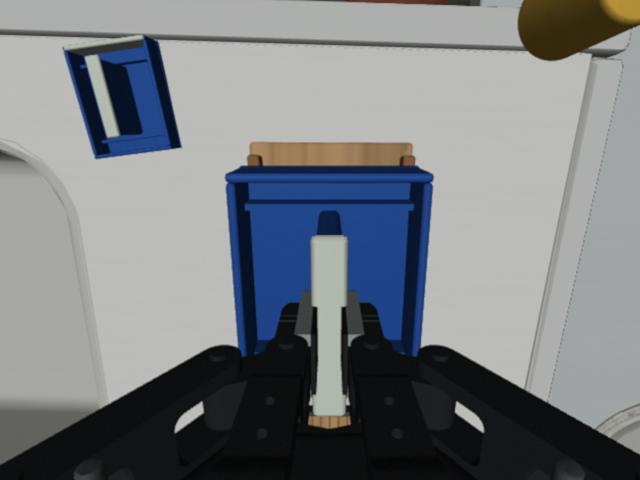

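View pics/top9.png

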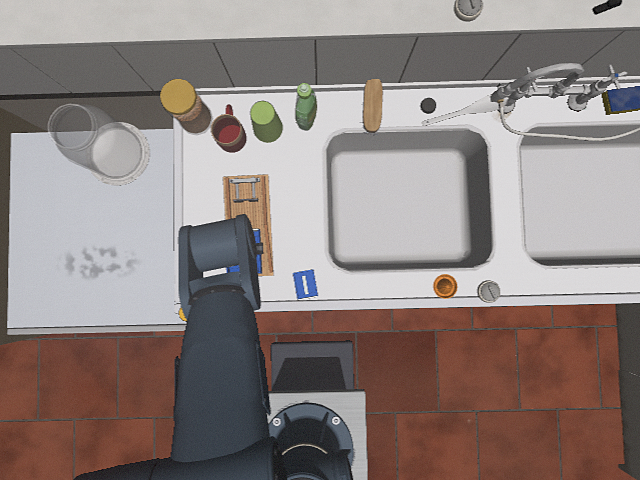

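```bash
python3 - <<'E'
from h import *
d=pickle.load(open("wrist9.pkl","rb"))
for p,z in [((250,143),.006),((412,142.5),.006),((247,160),.02),((260,160),.02),((402,160),.02),((414,160),.02),((227,177),.152),((432.5,177),.152),((312,238),.181),((347,238),.181)]:
    print(p,(onz(d,*p,z)*1e3).round(1))
yaw=np.pi-3.116
print(np.degrees(yaw))
E
```

```text
(250, 143) [466.9  82.3   6. ]
(412, 142.5) [463.1 205.1   6. ]
(247, 160) [478.4  82.6  20. ]
(260, 160) [478.2  92.1  20. ]
(402, 160) [475.3 195.9  20. ]
(414, 160) [475.  204.7  20. ]
(227, 177) [474.2 101.8 152. ]
(432.5, 177) [471.9 183.8 152. ]
(312, 238) [490.2 137.2 181. ]
(347, 238) [489.8 149.1 181. ]
1.4663510372354753
```

Request:
move_arm(plan="0 1.2 -30 0; 0 1.2 -60 0; 0 1.2 -80 0; 0 1.2 -90 0; 0 1.2 -95 0; 0 1.2 -97 0; 0 1.2 -99 0; 0 1.2 -99 0", hand=1)

```text
clock: 10.48
tool_pos: [0.5273, 0.1439, 0.0413]
ee_rot: [3.142, 0.0, -3.115]
ft_force: [-0.3, -0.1, -3.6]
finger_gap: 0.1
```

Request:
move_arm(plan="0 0 -1 0; 0 0 -2 0; 0 0 -2 0")

```text
clock: 10.85
tool_pos: [0.527, 0.144, 0.0398]
ee_rot: [3.142, -0.0, -3.115]
ft_force: [-6.7, -0.5, 8.8]
finger_gap: 0.097
```

Request:
move_arm(plan="0 0 -1 0; 0 0 -2 0; 0 0 -2 0")

```text
clock: 11.22
tool_pos: [0.526, 0.144, 0.0384]
ee_rot: [-3.141, -0.002, -3.115]
ft_force: [-15.6, -1.0, 22.8]
finger_gap: 0.097
```

Request:
move_arm(plan="0 0 1.5 0; 0 0 2 0; 0 0 2 0")

```text
clock: 11.6
tool_pos: [0.527, 0.144, 0.0391]
ee_rot: [3.142, -0.001, -3.115]
ft_force: [-5.6, 0.9, 5.5]
finger_gap: 0.102
```

Request:
move_arm(plan="0 0 0 0; 0 0 -1 0; 0 0 -2 0; 0 0 -3 0; 0 0 -3 0", hand=0.89)

```text
clock: 12.22
tool_pos: [0.5264, 0.1439, 0.036]
ee_rot: [-3.141, -0.002, -3.115]
ft_force: [-8.1, -0.6, 7.8]
finger_gap: 0.113
```

```bash
python3 snap.py 10 wrist scene
```

```text
12.325 0.11161620793838095 [-7.85651858 -0.04026403  7.4871961 ] [ 0.02817861  1.1718979  -0.00348709] [0.52641511 0.14386753 0.03599576] [-3.14139617e+00 -1.86177805e-03 -3.11496548e+00]
```

View pics/wrist10.png

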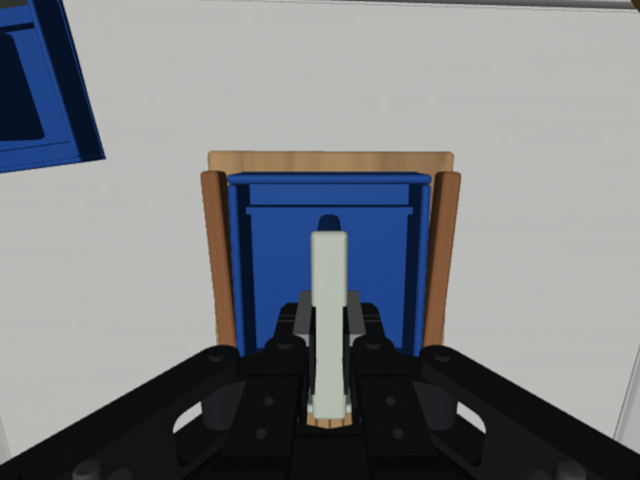

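Request:
move_arm(plan="0 0 0 0; 0 0 0 0; 0 0 0 0", hand=0.85)

```text
clock: 12.7
tool_pos: [0.5275, 0.1439, 0.036]
ee_rot: [3.142, 0.001, -3.115]
ft_force: [-0.5, -0.4, -0.9]
finger_gap: 0.148
```

Request:
move_arm(plan="0 0 0 0; 0 0 0 0; 0 0 0 0", hand=0.6)

```text
clock: 13.08
tool_pos: [0.5273, 0.1439, 0.036]
ee_rot: [-3.142, 0.0, -3.115]
ft_force: [0.2, 0.0, 0.1]
finger_gap: 0.399
```

```bash
python3 snap.py 11 wrist scene
```

```text
13.175 0.40001660163379743 [-0.49904022 -0.1621125   0.46665502] [0.05658615 0.0375169  0.02265962] [0.52721191 0.14391927 0.03603472] [-3.1415814e+00 -2.8643783e-05 -3.1150067e+00]
```

View pics/wrist11.png

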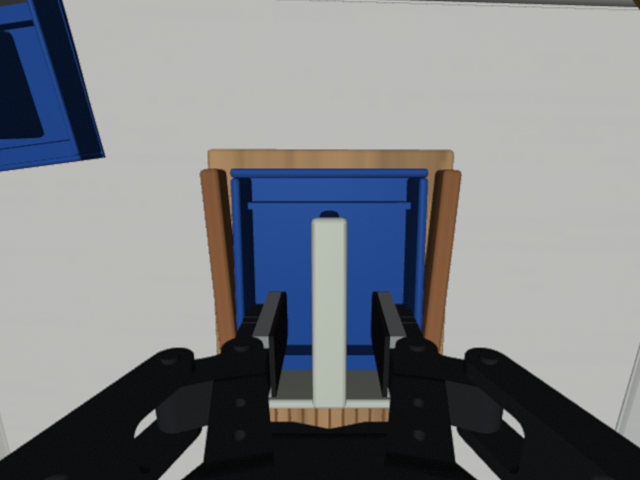

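```bash
python3 - <<'E'
from h import *
d=pickle.load(open("wrist11.pkl","rb"))
for p,z in [((231,170),.0395),((428,170),.0395),((329.5,220),.070),((329.5,405),.078),((208,151),.006),((453,151),.006)]:
    print(p,(onz(d,*p,z)*1e3).round(1))
E
```

```text
(231, 170) [472.5 102.1  39.5]
(428, 170) [470.3 184.9  39.5]
(329.5, 220) [485.8 143.9  70. ]
(329.5, 405) [557.4 145.8  78. ]
(208, 151) [467.2  82.7   6. ]
(453, 151) [463.9 205.1   6. ]
```

Request:
move_arm(plan="0 0 30 0; 0 0 65 0; -20 0 75 0; -60 0 75 0; -77 -2 75 0; -77 -2 75 0; -77 -2 75 0", hand=0.6)

```text
clock: 14.05
tool_pos: [0.4512, 0.142, 0.1112]
ee_rot: [3.141, 0.001, -3.115]
ft_force: [0.4, 0.7, 0.3]
finger_gap: 0.4
```

Request:
move_arm(plan="0 0 0 0; 0 0 -20 0; 0 0 -50 0; 0 0 -70 0; 0 0 -80 0; 0 0 -80 0", hand=1)

```text
clock: 14.8
tool_pos: [0.4503, 0.1419, 0.0308]
ee_rot: [-3.141, -0.001, -3.115]
ft_force: [0.4, -0.4, 1.0]
finger_gap: 0.002
```

```bash
python3 snap.py 12 wrist scene top; python3 - <<'E'
from h import *
im=cv2.imread("pics/scene12.png")[140:270,200:360];cv2.imwrite("pics/s12c.png",cv2.resize(im,None,fx=4.5,fy=4.5,interpolation=2))
E
```

```text
14.95 -0.002647575812500441 [0.80260921 1.18172073 0.39926172] [-0.00836129  0.04269206  0.01264055] [0.450762   0.14203913 0.03171347] [ 3.14139514e+00  1.16219533e-03 -3.11498430e+00]
```

View pics/wrist12.png

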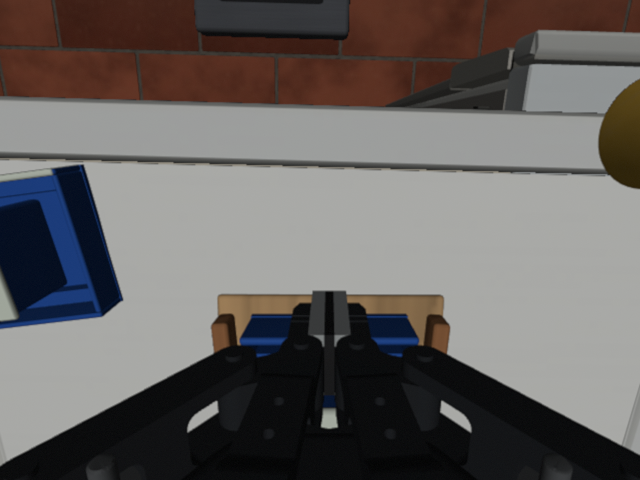

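View pics/s12c.png

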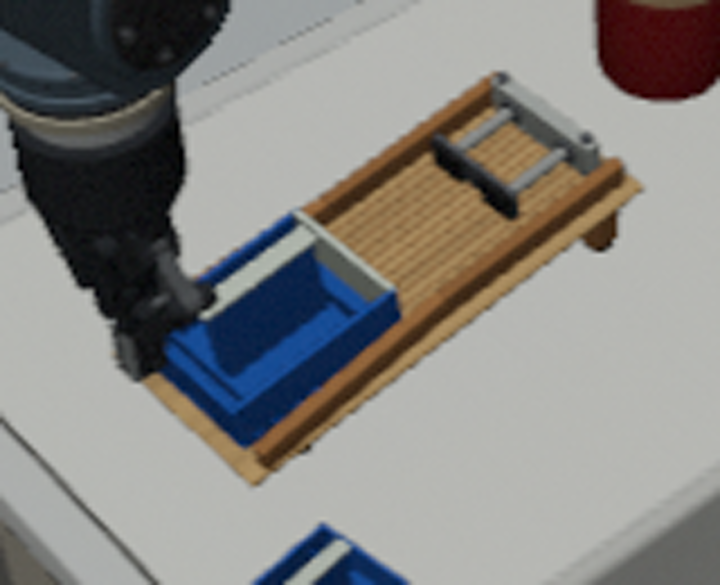

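```bash
python3 - <<'E'
from h import *
d=pickle.load(open("scene12.pkl","rb"));w=pickle.load(open("wrist12.pkl","rb"))
for z in(.01,.02,.03,.04,.05,.06):
    print(z,((proj(d,[.440,.130,z])-[200,140])*4.5).round(),((proj(d,[.451,.142,z])-[200,140])*4.5).round(),proj(w,[.440,.142,z]).round())
E
```

```text
0.01 [[149. 446.]] [[153. 422.]] [[328. 255.]]
0.02 [[146. 433.]] [[150. 409.]] [[328. 261.]]
0.03 [[143. 420.]] [[148. 396.]] [[328. 268.]]
0.04 [[141. 407.]] [[145. 383.]] [[328. 276.]]
0.05 [[138. 394.]] [[142. 370.]] [[328. 285.]]
0.06 [[135. 380.]] [[140. 356.]] [[328. 295.]]
```

Request:
move_arm(plan="0 0 -12 0; 0 0 -22 0; 0 0 -28 0; 0 0 -32 0; 0 0 -34 0; 0 0 -34 0")

```text
clock: 15.7
tool_pos: [0.4503, 0.1419, -0.003]
ee_rot: [-3.142, 0.0, -3.115]
ft_force: [0.4, -0.4, 0.9]
finger_gap: 0.002
```

```bash
python3 snap.py 13 wrist scene; python3 - <<'E'
from h import *
im=cv2.imread("pics/scene13.png")[140:270,200:360];cv2.imwrite("pics/s13c.png",cv2.resize(im,None,fx=4.5,fy=4.5,interpolation=2))
E
```

```text
15.8 -0.001339841429579055 [-1.08435357  0.65310055  0.48512803] [-0.01205058  0.03500665  0.02886245] [ 0.45034141  0.14195381 -0.00279824] [ 3.14155295e+00  2.90304272e-04 -3.11498656e+00]
```

View pics/s13c.png

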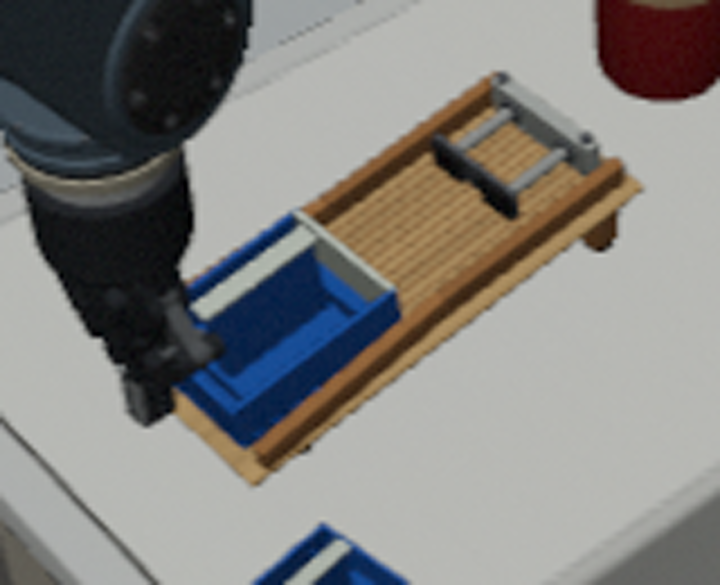

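View pics/wrist13.png

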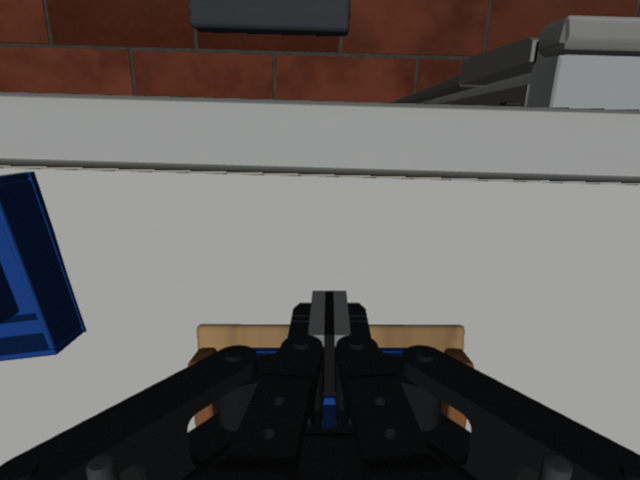

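Request:
move_arm(plan="3 0.1 0.4 0; 6 0.2 0.7 0; 8 0.2 1 0; 10 0.3 1.2 0; 12 0.3 1.5 0; 14 0.4 1.7 0; 17 0.5 2.1 0; 20 0.6 2.5 0; 20 0.6 2.5 0", hand=1)

```text
clock: 16.92
tool_pos: [0.4709, 0.1426, -0.0003]
ee_rot: [3.141, 0.001, -3.115]
ft_force: [-0.3, -0.2, -0.0]
finger_gap: 0.001
```

```bash
python3 snap.py 14 wrist scene; python3 - <<'E'
from h import *
im=cv2.imread("pics/scene14.png")[140:270,200:360];cv2.imwrite("pics/s14c.png",cv2.resize(im,None,fx=4.5,fy=4.5,interpolation=2))
E
```

```text
17.025 0.0022141210895955973 [ 0.80612292 -0.37496132  0.18497256] [-0.03334598  0.00099251 -0.01887066] [ 4.70742950e-01  1.42580273e-01 -3.22146126e-04] [ 3.14144287e+00  1.11165951e-03 -3.11499996e+00]
```

View pics/s14c.png

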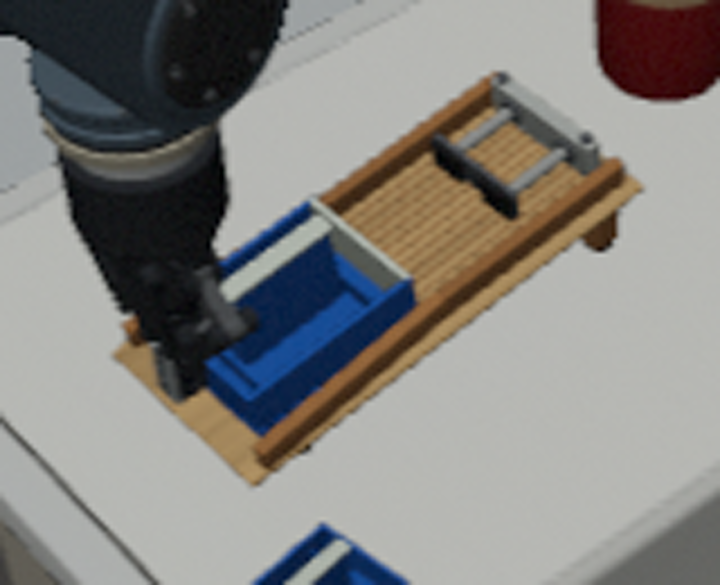

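View pics/wrist14.png

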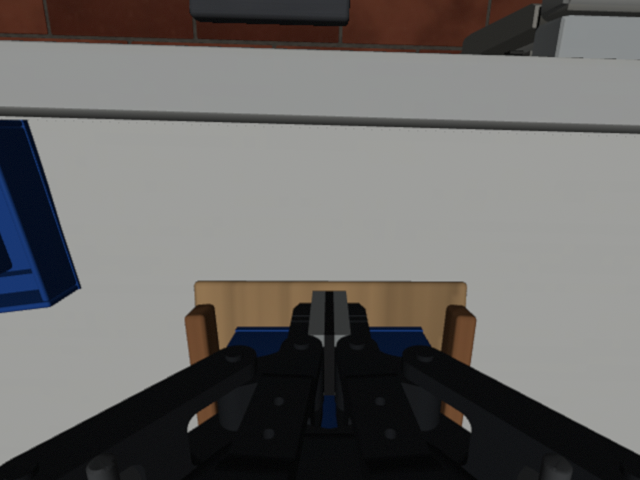

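Request:
move_arm(plan="4 0.1 0.5 0; 8 0.2 1 0; 12 0.3 1.5 0; 16 0.4 2 0; 20 0.6 2.5 0; 24 0.7 3 0; 28 0.8 3.4 0; 32 0.9 3.9 0; 35 1 4.3 0; 36 1 4.4 0")

```text
clock: 18.27
tool_pos: [0.5064, 0.1435, 0.004]
ee_rot: [3.142, 0.0, -3.115]
ft_force: [-3.6, 0.1, 2.0]
finger_gap: 0.002
```

```bash
python3 snap.py 15 wrist scene top; python3 - <<'E'
from h import *
im=cv2.imread("pics/scene15.png")[140:270,200:360];cv2.imwrite("pics/s15c.png",cv2.resize(im,None,fx=4.5,fy=4.5,interpolation=2))
im=cv2.imread("pics/top15.png")[165:285,205:295];cv2.imwrite("pics/t15c.png",cv2.resize(im,None,fx=5,fy=5,interpolation=2))
E
```

```text
18.425 0.0010850274632016892 [-1.773394    0.0946558   0.18440899] [-0.02114575  0.25023596  0.01559709] [0.50637639 0.14352153 0.00397944] [ 3.14156802e+00  4.18893314e-04 -3.11498671e+00]
```

View pics/s15c.png

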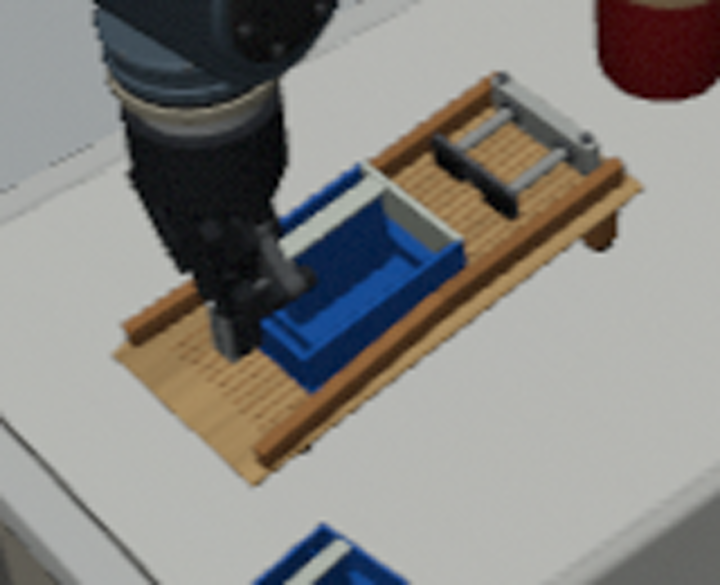

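View pics/t15c.png

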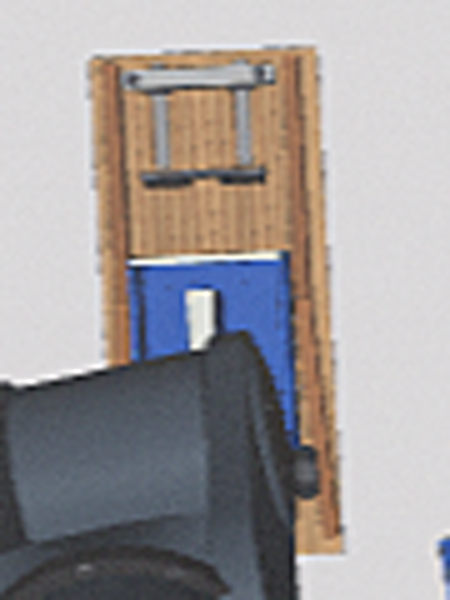

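```bash
python3 - <<'E'
from h import *
t=pickle.load(open("top15.pkl","rb"));s=pickle.load(open("scene15.pkl","rb"))
Rr=lambda x,y:(205+(x+.5)/5-.5,165+(y+.5)/5-.5)
Q=lambda x,y:(200+(x+.5)/4.5-.5,140+(y+.5)/4.5-.5)
print("front rim",[(onz(t,*Rr(*p),.059)*1e3).round(1) for p in[(130,260),(288,252)]],(onz(s,*Q(385,165),.059)*1e3).round(1),(onz(s,*Q(465,240),.059)*1e3).round(1))
print("plate",[(onz(t,*Rr(*p),z)*1e3).round(1) for p in[(143,185),(265,181)] for z in(.035,.05)])
print("plate s",[(onz(s,*Q(*p),z)*1e3).round(1) for p in[(433,140),(518,190)] for z in(.05,.055)],[(onz(s,*Q(*p),z)*1e3).round(1) for p in[(433,155),(515,215)] for z in(.035,.04)])
E
```

```text
front rim [array([623.2, 185.8,  59. ]), array([625.4, 102. ,  59. ])] [630.1 173.4  59. ] [625.7 101.1  59. ]
plate [array([666.7, 182.8,  35. ]), array([664.4, 180.1,  50. ]), array([667.3, 116.7,  35. ]), array([665. , 114.8,  50. ])]
plate s [array([668.2, 179.9,  50. ]), array([664.8, 175.4,  55. ]), array([677.3, 119. ,  50. ]), array([673.8, 114.9,  55. ])] [array([670.6, 183.6,  35. ]), array([667.2, 179.2,  40. ]), array([673.6, 117.4,  35. ]), array([670.3, 113.4,  40. ])]
```

Request:
move_arm(plan="3 0.1 0.4 0; 6 0.2 0.7 0; 9 0.3 1.1 0; 12 0.3 1.5 0; 15 0.4 1.8 0; 18 0.5 2.2 0; 21 0.6 2.6 0; 24 0.7 2.9 0; 26 0.7 3.2 0; 27 0.8 3.3 0")

```text
clock: 19.68
tool_pos: [0.5333, 0.1443, 0.0073]
ee_rot: [-3.142, 0.0, -3.115]
ft_force: [-4.2, -0.1, 1.4]
finger_gap: 0.0
```

Request:
move_arm(plan="0.7 0 0.1 0; 1.4 0 0.2 0; 2 0.1 0.3 0")

```text
clock: 20.05
tool_pos: [0.5353, 0.1444, 0.0075]
ee_rot: [3.142, 0.0, -3.115]
ft_force: [-2.6, -0.7, 1.1]
finger_gap: -0.001
```

Request:
move_arm(plan="0.7 0 0.1 0; 1.4 0 0.2 0; 2 0.1 0.3 0")

```text
clock: 20.42
tool_pos: [0.5373, 0.1445, 0.0078]
ee_rot: [-3.142, 0.0, -3.115]
ft_force: [-2.7, -0.5, -0.2]
finger_gap: -0.001
```

Request:
move_arm(plan="0.7 0 0.1 0; 1.4 0 0.2 0; 2 0.1 0.3 0")

```text
clock: 20.8
tool_pos: [0.5393, 0.1446, 0.0081]
ee_rot: [3.142, 0.0, -3.115]
ft_force: [-1.2, -0.7, -1.2]
finger_gap: -0.002
```

Request:
move_arm(plan="0.5 0 0.1 0; 1 0 0.1 0")

```text
clock: 21.05
tool_pos: [0.5403, 0.1446, 0.0083]
ee_rot: [-3.142, 0.0, -3.115]
ft_force: [-2.6, -0.4, -0.0]
finger_gap: 0.001
```

Request:
move_arm(plan="0.5 0 0.1 0; 1 0 0.1 0")

```text
clock: 21.3
tool_pos: [0.5412, 0.1446, 0.0084]
ee_rot: [3.142, -0.0, -3.115]
ft_force: [-2.2, 0.7, -0.7]
finger_gap: 0.001
```

```bash
python3 snap.py 16 scene top; python3 - <<'E'
from h import *
im=cv2.imread("pics/scene16.png")[140:220,260:360];im=cv2.resize(im,None,fx=6,fy=6,interpolation=2);cv2.imwrite("pics/s16c.png",im)
im=cv2.imread("pics/top16.png")[165:245,205:295];cv2.imwrite("pics/t16c.png",cv2.resize(im,None,fx=6,fy=6,interpolation=2))
E
```

```text
21.4 -0.0005674235548196098 [-1.99487208  0.09658936 -0.0405885 ] [ 0.00586305  0.28429198 -0.01174129] [0.54128012 0.14459915 0.00833876] [-3.14159212e+00  1.72302320e-05 -3.11505552e+00]
```

View pics/s16c.png

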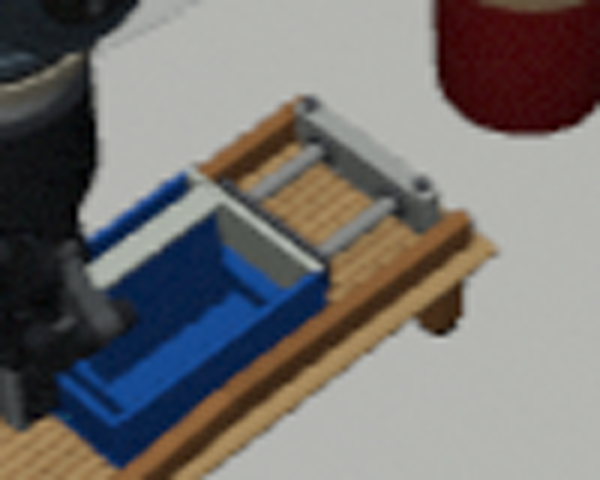

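View pics/t16c.png

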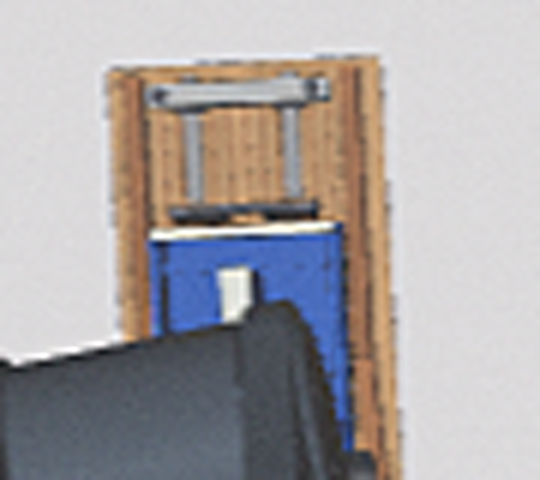

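Request:
move_arm(plan="0.5 0 0.1 0; 1 0 0.1 0")

```text
clock: 21.65
tool_pos: [0.5423, 0.1446, 0.0085]
ee_rot: [-3.142, -0.0, -3.115]
ft_force: [-2.9, -0.4, -0.0]
finger_gap: 0.001
```

Request:
move_arm(plan="0.5 0 0.1 0; 1 0 0.1 0")

```text
clock: 21.9
tool_pos: [0.5432, 0.1446, 0.0085]
ee_rot: [-3.142, -0.0, -3.115]
ft_force: [-2.2, 0.0, -0.3]
finger_gap: 0.001
```

Request:
move_arm(plan="0.5 0 0.1 0; 1 0 0.1 0")

```text
clock: 22.15
tool_pos: [0.5439, 0.1446, 0.0086]
ee_rot: [-3.142, -0.001, -3.115]
ft_force: [-4.1, 0.9, 1.9]
finger_gap: -0.001
```

Request:
move_arm(plan="0.5 0 0.1 0; 1 0 0.1 0")

```text
clock: 22.4
tool_pos: [0.5445, 0.1446, 0.0086]
ee_rot: [-3.141, -0.002, -3.115]
ft_force: [-7.5, 0.1, 4.6]
finger_gap: 0.0
```

```bash
python3 snap.py 17 scene top; python3 snap.py 18 wrist;python3 - <<'E'
from h import *
im=cv2.imread("pics/scene17.png")[140:220,260:360];im=cv2.resize(im,None,fx=6,fy=6,interpolation=2);cv2.imwrite("pics/s17c.png",im)
im=cv2.imread("pics/top17.png")[165:245,205:295];cv2.imwrite("pics/t17c.png",cv2.resize(im,None,fx=6,fy=6,interpolation=2))
E
```

```text
22.5 -0.0019117396416658823 [-6.9089284   0.31941045  2.39707732] [ 0.08085568  1.01417987 -0.03527767] [0.54444828 0.14462144 0.00863793] [-3.14145454e+00 -1.77613894e-03 -3.11494307e+00]
22.55 0.0008072274695033153 [-7.12741552  1.10346591  3.11289415] [0.04495042 1.05845995 0.0749163 ] [0.54442877 0.1446144  0.00861848] [-3.14145311e+00 -1.77013774e-03 -3.11496548e+00]
```

View pics/s17c.png

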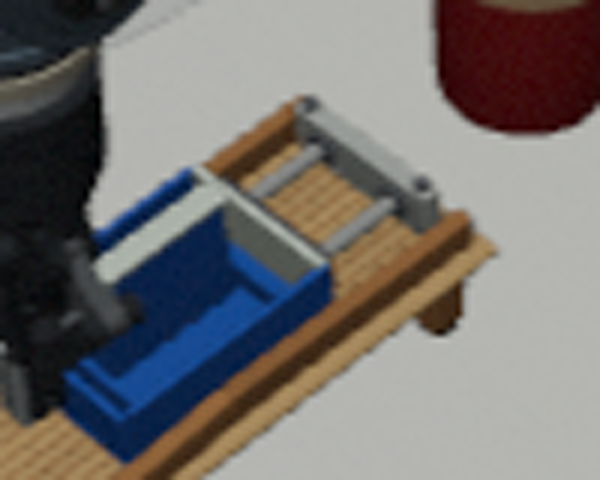

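View pics/t17c.png

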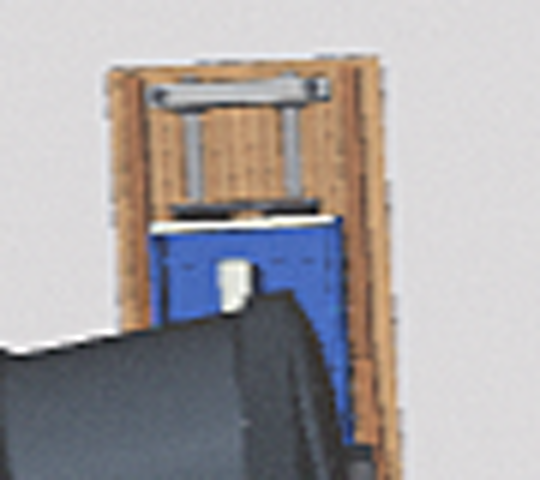

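Request:
move_arm(plan="-0.5 0 0 0; -1 0 -0.1 0; -2 0 -0.2 0; -4 -0.1 -0.5 0; -8 -0.2 -1 0; -20 -0.5 -2.4 0; -20 -0.5 -2.4 0")

```text
clock: 23.42
tool_pos: [0.524, 0.1441, 0.0061]
ee_rot: [-3.141, -0.001, -3.115]
ft_force: [0.3, 0.1, -0.1]
finger_gap: 0.002
```

Request:
move_arm(plan="0 0 20 0; 0 0 60 0; -20 0 110 0; -70 0 140 0; -120 -30 160 0; -130 -80 160 0; -130 -130 160 0; -130 -160 160 0; -130 -160 160 0; -130 -160 160 0")

```text
clock: 24.68
tool_pos: [0.3952, -0.0155, 0.1664]
ee_rot: [3.141, 0.0, -3.115]
ft_force: [-0.4, -1.1, -0.5]
finger_gap: 0.003
```

```bash
python3 snap.py 19 scene top wrist;python3 - <<'E'
from h import *
im=cv2.imread("pics/scene19.png")[140:240,230:360];im=cv2.resize(im,None,fx=5.5,fy=5.5,interpolation=2);cv2.imwrite("pics/s19c.png",im)
im=cv2.imread("pics/top19.png")[165:285,205:295];cv2.imwrite("pics/t19c.png",cv2.resize(im,None,fx=5,fy=5,interpolation=2))
E
```

```text
24.825 -0.0016189124682368747 [-0.24835985  0.16374596  0.05893879] [-0.02067036 -0.02686811 -0.02033366] [ 0.39520824 -0.01515797  0.16632004] [ 3.14151224e+00 -6.78248277e-05 -3.11379513e+00]
```

View pics/s19c.png

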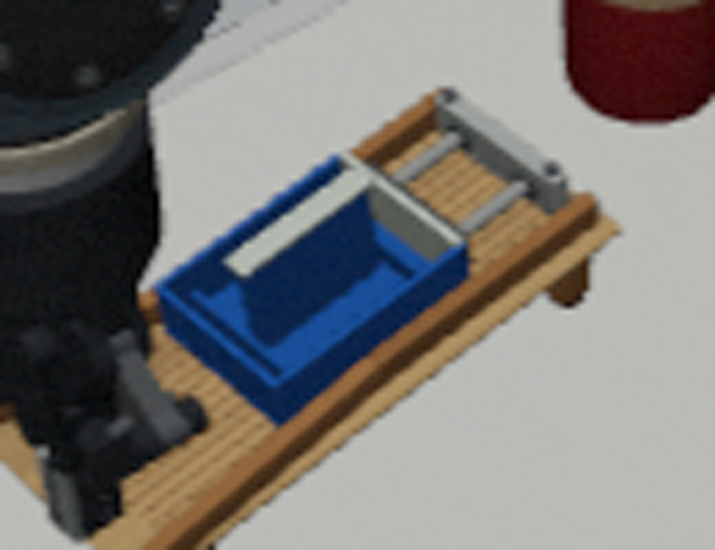

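View pics/t19c.png

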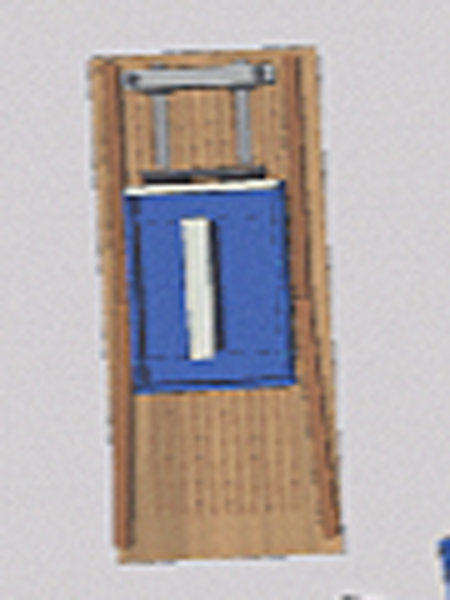

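View pics/scene19.png

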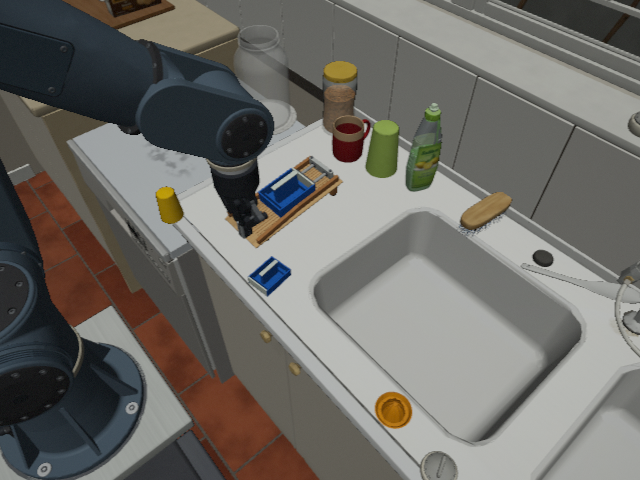

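```bash
python3 - <<'E'
from h import *
def g(n):return cv2.cvtColor(cv2.imread(f"pics/{n}.png"),cv2.COLOR_BGR2GRAY).astype(np.float32)
for a,b in(("scene16","scene17"),("scene17","scene19")):
    for nm,(y0,y1,x0,x1) in(("caddy front",(168,192,294,318)),("plate rods",(158,186,300,330))):
        print(a,b,nm,cv2.phaseCorrelate(g(a)[y0:y1,x0:x1],g(b)[y0:y1,x0:x1],cv2.createHanningWindow((x1-x0,y1-y0),cv2.CV_32F)))
# white rim profile along column bands in top
for n in("top16","top17","top19"):
    im=g(n);out=[]
    for x0,x1 in((232,240),(250,258)):
        p=im[196:212,x0:x1].mean(1);out.append((np.round(p).astype(int).tolist()))
    print(n,out)
d=pickle.load(open("scene17.pkl","rb"));print(proj(d,[.668,.145,.05])-proj(d,[.667,.145,.05]))
for n in("scene0","scene19"):
    im=cv2.imread(f"pics/{n}.png");h=cv2.cvtColor(im,cv2.COLOR_BGR2HSV)
    for nm,(x,y,w,hh) in(("cup",(150,180,40,50)),("sq",(370,385,50,50))):
        m=cv2.inRange(h[y:y+hh,x:x+w],(5,120,80),(35,255,255));M=cv2.moments(m);print(n,nm,x+M["m10"]/M["m00"],y+M["m01"]/M["m00"])
E
```

```text
scene16 scene17 caddy front ((0.5533982710863405, -0.34366706720194884), 0.9421179725064172)
scene16 scene17 plate rods ((-0.24975068332061312, -0.10063762959623723), 0.8849155579672919)
scene17 scene19 caddy front ((0.1518867758853677, 0.17967787100065635), 0.987739292697774)
scene17 scene19 plate rods ((0.07647615464291313, 0.1064266552373958), 0.9648594135708279)
top16 [[144, 150, 153, 112, 102, 70, 91, 233, 197, 86, 99, 100, 101, 106, 96, 98], [149, 146, 108, 101, 49, 58, 229, 224, 87, 106, 106, 107, 106, 107, 107, 107]]
top17 [[146, 149, 156, 105, 76, 66, 251, 147, 93, 99, 101, 100, 105, 96, 100, 98], [148, 147, 103, 70, 38, 249, 172, 93, 106, 107, 107, 108, 98, 108, 108, 108]]
top19 [[138, 141, 146, 106, 80, 59, 218, 187, 84, 95, 97, 95, 100, 92, 96, 95], [141, 137, 100, 88, 37, 195, 217, 82, 99, 103, 103, 102, 98, 102, 101, 102]]
[[ 0.31552345 -0.18505737]]
scene0 cup 167.3254716981132 204.98427672955975
scene0 sq 393.02830188679246 409.8509433962264
scene19 cup 167.7654135338346 205.0842105263158
scene19 sq 392.9952696310312 409.82970671712394
```

```bash
python3 -c "
from cell import r
print(r.close_job(), r.state()['clock'])"
```

```text
the job is handed in; nothing more can be done
the job is handed in; nothing more can be done
```

I lifted the larger blue caddy by its handle and set it down near the low end of the ramp, white end uphill, about 80 mm short of the pads, and let go. With shut fingers on its rear wall I then pushed it up between the guides until it met the pads. I backed the arm clear and handed the job in at about 25 s.

**Final checks:**
- **Force:** the push rose from about 2.5 N while sliding to about 7 N at the stop. That puts roughly 4.5 N on the pads, under the 9 N limit.
- **Contact:** after letting go, the caddy's front had moved less than about 1 mm and the sprung plate still looked slightly compressed, so I take it as touching. The camera resolves only about 0.5 mm, so this is not certain.
- **Squareness:** the white end looks parallel to the stop bar, to within about half a degree.
- **Bystanders:** the cup and squeezer are where they were, within half a pixel.

**What disagreed:**
- **Finger length:** the fingertips are about 24 mm behind the reported TCP, not 17 mm ahead as stated. The first grasp closed on air above the handle and the second caught only its top edge, so I gripped lower on the third try.
- **Setting down:** the level caddy met the slope front edge first and took up to about 23 N. I eased off and loosened the grip in steps until it lay flat.

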